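Clamp a damper body in the ratchet bench clamp

TASK

First lift the damper body off its wooden rest and lay it, centred, on the bed of the ratchet clamp against the fixed jaw, and let go of it. Then pull the wing knob out, turn it 60 degrees counter-clockwise and let it drop into the other notch to free the lever, and pump the lever until the sprung pads hold the damper firmly but are not pressed right back (each stroke is one tooth and cannot be undone). Leave the lever up, never push the jaw itself, and leave the other things on the bench where they are.

Things in the scene. Friction and masses are not known exactly. Their poses are not given: they have to be found in the camera images.
- shock: The job's part: plain aluminium damper body, a round bar 40 mm in diameter, 150 mm long, with a steel eye at one end and a short rod at the other (200 mm over all), 0.4 to 0.85 kg. Origin on its axis at the middle; x runs along its length. It begins level on the wooden rest, axis 48 mm above the table; grip it across the middle from above.
- rest: Wooden rest, 150 x 80 mm, fixed to the table; base 12 mm thick with four saddle blocks up to 32 mm high at x = +-55 mm (each 22 mm wide), the middle open. Origin under its middle; the part lies along its x.
- clamp: Grey bench ratchet clamp, bolted down; base plate 200 (x) x 285 (y) x 12 mm. Axes: x away from the robot, y from the lever head to the fixed jaw, z up; origin on the table. The part lies along x on two steel strips (x = +-55 mm, 34 wide, falling 5 degrees to +y) between fixed jaw and sprung pads. The lever pivots about x at (0, -85, 105) mm.
- bed (a point): Point where the part's middle lies when it rests on the strips against the fixed jaw: clamp frame (0, 55, 38) mm, axes as the clamp's. A part let go within about 8 mm on the -y side, at about 45 mm height over the table, rolls down against the fixed jaw by itself.
- fixed_jaw (a point): Middle of the fixed jaw's face at its upper edge, clamp (0, 75, 52) mm. The jaw is two steel blocks at x = +-55 mm (each 30 mm wide and thick, tops 52 mm high), facing -y; between them (x within +-38 mm) it is open for fingers, down to the base plate.
- jaw_bar: Cross bar of the moving jaw, steel, 140 mm along x, 16 mm thick, with the two rubber-faced sprung pads in front of it; moves with the jaw. Its body origin is at the clamp's origin when the jaw is fully back. It is not to be pushed by hand (11 N of friction).
- pad_face (a point): Middle of the two sprung pads' front plane (pads at x = +-55 mm, 30 mm wide, z 29 to 53 mm), looking to +y. They touch the part when this point is 40 mm from the plane of the fixed jaw (clamp y = 35 mm).
- jaw (a joint): Travel of the ratchet jaw towards the fixed jaw, m; 0 fully back, begins at 0.005 to 0.033; the pads touch the part at 0.045. Goes forward only by the lever: 10 mm (one tooth) a full stroke, the first one 4 to 14 mm. It stays where it is and cannot be pumped back.
- pad (a joint): How far the sprung pads are pressed back into the jaw, m; 0 free, 0.013 bottomed (too tight). About 0.5 N/mm. With full strokes, the stroke that clamps brings it to about 0.006 (to 0.009 if pumped briskly); one more bottoms it.
- lever (a joint): Hand lever, rad; 0 up (a spring brings it back), 0.25 fully down at its stop. One stroke is down to the stop and back up; it needs about 7 to 15 N on the handle. Locked (gives at most 0.1) while the knob is in the locked notch.
- handle (a point): Point on the top face of the lever's flat black handle (86 mm long, 34 mm wide, 18 mm thick), 135 mm from the pivot, about the middle of it. The lever points to the clamp's -y and rises 25 degrees outwards when up; this point goes down about 32 mm in a stroke, on an arc about the pivot.
- knob (a joint): Angle of the wing knob, rad: 0 in the locked notch (its wing points up the slope, its steel finger stands against the lever), 1.05 (60 degrees counter-clockwise looking at it from outside) in the free notch, where the lever can move. Range -0.05 to 1.10. It cannot turn unless pulled out at least 9 mm.
- knob_pull (a joint): How far the knob is pulled out along its axis, m; 0 dropped in a notch, 0.016 at most. Spring: 4 N at 0, 9 N at 12 mm.
- knob_grip (a point): Middle of the knob's black wing: 64 mm long, 14 thick, 34 high (from 22 mm below to 12 above this point along the axis); a 64 mm disc lies 24 mm below. z axis = knob axis, outwards, leaning 24 degrees from vertical to the clamp's -x (the robot). x axis = along the wing. At clamp (-74, -125, 107) mm, in front of the lever head.
- spray_can: Bystander: spray can, 66 mm wide, 150 tall, standing; origin under its middle
- oil_bottle: Bystander: grey bottle, 68 mm wide, 190 tall, standing; origin under its middle
- tape_roll: Bystander: roll of masking tape, 96 mm wide, 24 high, lying flat; origin under its middle
- black_tape: Bystander: small roll of black tape, 68 mm wide, 22 high, lying flat; origin under its middle
- screwdriver: Bystander: screwdriver, 200 mm long, lying roughly along world x between the rest and the clamp; origin under its middle
- wrench: Bystander: open wrench, 170 mm long, lying near the robot; origin under its middle

How it is judged:
By the outcome, as a careful person would: the job done as asked, in the order asked, and still so for the second after the job is handed in, with the robot touching nothing.
It also fails if it takes over 61 s, if anything falls off the work surface, if the arm or the gripper's body presses on something with over 40 N, if the wrist force passes 120 N, or if a joint passes its speed limit or range.

ROBOT

A 6-joint arm with a two-finger parallel gripper is mounted at the origin on the work surface. World frame = base frame: x ahead of the robot, y to its left, z up, the work surface at z = 0. Lengths are in m, angles in rad, forces in N, time in s.
With the tool pointing down it reaches from about 0.275 to 0.825 m from the base axis. Payload 5.2 kg.
Tool frame: the origin (TCP) lies at the centre of the arm's flange, where the gripper is bolted on; the fingertips stand 186 mm ahead of it and the grasp point (between the pads) lies ctrl.pinch_z ahead of it (ctrl.pinch_z is the distance from the TCP to the grasp point, in m); z points along the fingers, y is the line along which they close (so a half turn about z gives the same grasp; the last joint's range is limited). The gripper opens to 93 mm and grips with 3 to 60 N. Pads are 15 mm wide; open, the fingers measure 128 mm over their backs; the gripper's body (75 mm by 188 mm) begins 65 mm behind the grasp point.
Start: joints at [1.04, 0.259, 1.535, -0, 1.348, -0.203], TCP at [0.177, 0.521, 0.405] pointing down, gripper open.
Joint ranges: [-3.14, 3.14], [-0.91, 2.08], [0.19, 2.58], [-1.22, 4.36], [0.22, 2.71], [-3.12, 3.12]. Speed limits (rad/s): [2.57, 2.57, 3.14, 3.14, 3.14, 3.14].

INTERFACE

Orientations are given as a unit quaternion [w, x, y, z].
In Python, from rig import ctrl, snapshot, get_calibration, finish_job gives the robot as it stands. The module is installed in compiled form; this text tells all that it offers.
- The arm moves only by the shell command python3 -m pendant 'ROWS' [FORCE]. ROWS is JSON, a list of rows, each an object of numbers: "fingers": the opening in per cent of the stroke, from 0 (shut) to 100 (fully open); "dx", "dy", "dz": the shift along the world's x, y, z in mm; "yaw": the turn about the world's z in rad. In form: [{"fingers": .., "dx": .., "dy": .., "dz": .., "yaw": ..}, ...]. A call has 1 to 20 rows; each row is the pose to reach, as a shift and turn from the pose commanded when the call began; what a row does not reach only later rows make up. A row lasts 1/12 s, in which the tool goes at most 41.7 mm and 7.16 degrees, less where a joint would pass 70% of its speed; a pose out of reach is approached as far as the arm can. A call with a gripper value outside its range is refused whole. The fingers move at their own pace and stop on an object; FORCE is the grip in N (left out, the last holds). Time passes only in rows, so rows that repeat a pose let the fingers close. It gives the time, the measured TCP pose, the force, the opening and the grip force at its end, in the units of the state.
- ctrl.get_obs(): the state, without advancing time (a new reading comes with each control period).
- snapshot(name): name is "side" or "top" or "wrist"; returns the picture (384x512x3 uint8, red, green, blue); there is no depth.
- get_calibration(name): a dict with "vfov" (degrees; the focal length in pixels is half the picture's height over the tangent of half this angle, whatever the lens; pixels are square), "cx", "cy" (the principal point, pixels), "k1" (the pictures are not rectified: a ray, as slopes to the right and down, at radius r is drawn at 1 + k1 r^2 times it, then the intrinsics apply), "origin" and "rotation" of the camera in the world. Camera axes: x right, y down, z forward; pixel columns grow to the right and rows downward; lengths in m; the calibration is good to about 2 mm. A picture is of the moment at which its call begins: read the wrist's pose just before it. get_calibration takes no time and is no camera call; for the wrist camera it gives the pose at the moment of the call.
- finish_job(): hands the job in; it is judged then, once.
The state is a dict: "time": time; "joint_positions": joint angles; "qvel": joint speeds; "joint_torque": joint torques, N m; "tool_pos": TCP position; "ee_rot": TCP orientation; "force": force on the tool from outside, world axes, zero at the start; "torque": the same for the moment, N m; "width": finger opening in m; "gripper_force": force on a finger pad.
Only numpy, scipy, OpenCV 4.12 (cv2) and the standard library are available. Lean on these libraries where they do the work, as an engineer would, in place of code of your own. Each camera call takes 0.05 s, during which the arm holds its last target. There are 200 camera calls.

## Working session

There is one attempt and no reset: what is moved stays moved. The work goes in short steps, Python scripts to look and compute and a shell command to move; the robot and the scene stay as the last step left them, time stands still between calls to the robot, and variables do not carry over. Pictures are saved under pics/ and viewed, at most 10 in all, crops included, and the job is handed in when it is done.

```bash
mkdir -p pics; python3 - <<'E'
from rig import ctrl,snapshot,get_calibration
import cv2,numpy as np
print(ctrl.pinch_z); o=ctrl.get_obs(); print({k:np.round(v,3).tolist() for k,v in o.items()})
for n in("side","top","wrist"):
    c=get_calibration(n); print(n,{k:np.round(v,4).tolist() for k,v in c.items()})
    cv2.imwrite(f"pics/{n}0.png",snapshot(n)[:,:,::-1])
E
```

```text
0.1673
{'time': 0.0, 'joint_positions': [1.04, 0.259, 1.536, -0.0, 1.348, -0.203], 'qvel': [0.0, 0.003, 0.001, 0.001, -0.001, 0.001], 'joint_torque': [-0.0, -43.732, -28.4, 0.072, 0.041, -0.0], 'tool_pos': [0.177, 0.521, 0.404], 'ee_rot': [-0.0, 0.163, 0.987, -0.001], 'force': [0.63, 0.687, 0.585], 'torque': [-0.036, 0.078, 0.015], 'gripper_force': 0.0, 'width': 0.093}
side {'vfov': 54.0641, 'cx': 253.559, 'cy': 192.0093, 'k1': -0.0994, 'origin': [0.1506, -0.6769, 0.6534], 'rotation': [-0.4501, 0.8495, -0.2453, 0.1246]}
top {'vfov': 53.66, 'cx': 255.3908, 'cy': 193.1693, 'k1': -0.1115, 'origin': [0.3849, -0.0546, 1.0735], 'rotation': [0.0495, -0.6956, 0.7146, -0.0547]}
wrist {'vfov': 59.0408, 'cx': 253.0071, 'cy': 193.1361, 'k1': -0.0959, 'origin': [0.1026, 0.5463, 0.3844], 'rotation': [0.1173, 0.8042, 0.5767, 0.083]}
```

View pics/top0.png

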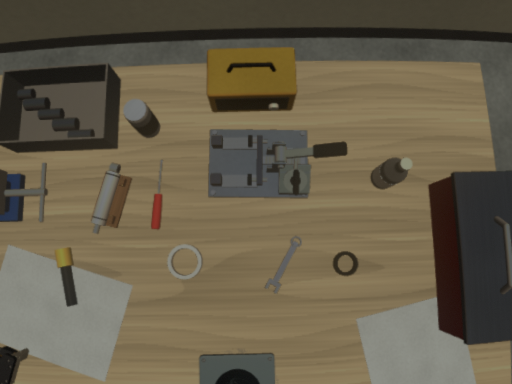

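View pics/side0.png

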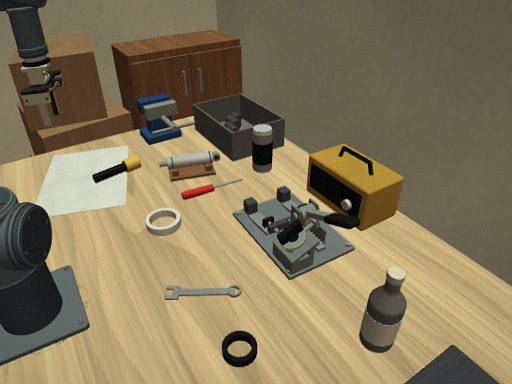

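The top view shows the clamp plate with corners near (209,130) to (308,198), the shock from (115,167) to (97,230), the lever handle at (330,150) and the knob at (295,181). I'll enlarge these regions to get accurate pixels.

```bash
cat > h.py <<'E'
import numpy as np,cv2
from scipy.spatial.transform import Rotation as R
from rig import ctrl,snapshot,get_calibration
def cam(n,c=None):
    c=c or get_calibration(n); f=192/np.tan(np.radians(c["vfov"])/2)
    q=np.array(c["rotation"],float); M=R.from_quat(q[[1,2,3,0]]).as_matrix() if q.size==4 else q.reshape(3,3)
    K=np.array([[f,0,c["cx"]],[0,f,c["cy"]],[0,0,1]]); return K,np.array([c["k1"],0,0,0.]),M,np.array(c["origin"])
def ray(C,px):
    K,d,M,o=C; u=cv2.undistortPoints(np.array(px,float).reshape(-1,1,2),K,d)[:,0]
    return o,np.c_[u,np.ones(len(u))]@M.T
def onz(C,px,z):
    o,v=ray(C,px); return o+v*((z-o[2])/v[:,2])[:,None]
def proj(C,P):
    K,d,M,o=C; p=(np.array(P,float).reshape(-1,3)-o)@M
    return cv2.projectPoints(p,np.zeros(3),np.zeros(3),K,d)[0][:,0]
def tri(cs,pxs):
    A=0;b=0
    for C,p in zip(cs,pxs):
        o,v=ray(C,[p]); v=v[0]/np.linalg.norm(v[0]); Q=np.eye(3)-np.outer(v,v); A=A+Q;b=b+Q@o
    return np.linalg.solve(A,b)
E
python3 - <<'E'
import cv2,numpy as np
from h import *
t=cv2.imread("pics/top0.png")
a=cv2.resize(t[122:206,200:350],None,fx=4,fy=4,interpolation=cv2.INTER_CUBIC)
b=cv2.resize(t[155:240,80:175],None,fx=4,fy=4,interpolation=cv2.INTER_CUBIC)[:, :200]
b=cv2.resize(t[155:239,80:130],None,fx=4,fy=4,interpolation=cv2.INTER_CUBIC)
s=cv2.imread("pics/side0.png")
c=cv2.resize(s[175:275,225:365],None,fx=4,fy=4)[:,:]
w=np.zeros((336,800,3),np.uint8); w[:,:600]=a; w[:,600:]=b[:336]
cv2.imwrite("pics/crop1.png",w)
C=cam("top")
print(onz(C,[(209,130),(308,130),(308,198),(209,198)],.012).round(3))
print(onz(C,[(115,167),(97,230)],.048).round(3))
E
```

```text
[[ 0.732  0.065  0.012]
 [ 0.725 -0.223  0.012]
 [ 0.525 -0.213  0.012]
 [ 0.532  0.067  0.012]]
[[0.622 0.327 0.048]
 [0.447 0.373 0.048]]
```

View pics/crop1.png

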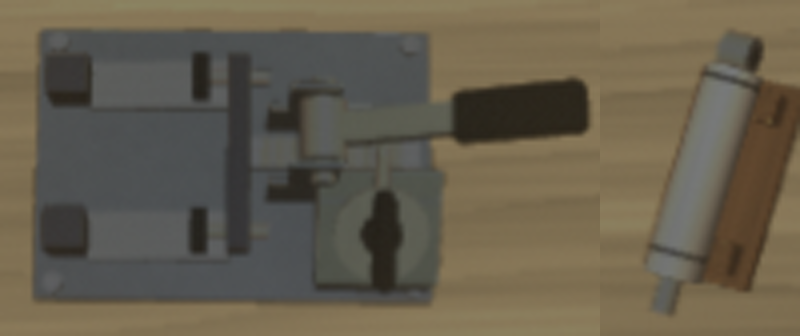

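Crop: plate corners are at crop (40,30), (430,33), (432,303) and (34,299), and the pads' front is at x≈208. The fixed jaw face is at x≈90, the wing centre is at about (382,235), and the damper body's axis runs (731,76) to (675,270).

```bash
cat > m.py <<'E'
from h import *
C=cam("top"); S=cam("side")
a=lambda p:[((x+.5)/4-.5+200,(y+.5)/4-.5+122) for x,y in p]
b=lambda p:[((x-600+.5)/4-.5+80,(y+.5)/4-.5+155) for x,y in p]
P=onz(C,a([(40,30),(430,33),(432,303),(34,299)]),.012)
ang=[np.arctan2(*(P[i]-P[j])[[1,0]]) for i,j in((0,3),(1,2))]+[np.arctan2(*(P[i]-P[j])[[1,0]])-np.pi/2 for i,j in((0,1),(3,2))]
print("plate",P.round(4).tolist(),"angles",np.degrees(ang).round(2),"len",[np.linalg.norm(P[i]-P[j]).round(4) for i,j in((0,3),(1,2),(0,1),(3,2))])
th=np.mean(ang); o=P.mean(0); Rz=R.from_euler("z",th).as_matrix()
# plate in y: is the origin in its middle? check jaw tops/knob
inv=lambda p:((p-[o[0],o[1],0])@Rz*1000).round(1)
print("centre",o.round(4),"th",th.round(4))
print("jaw tops z52 (clamp)",inv(onz(C,a([(91,54),(91,92),(88,207),(88,250)]),.052)).tolist())
print("wing top mid",inv(onz(C,a([(382,235)]),.118)).tolist())
print("pad front z53",inv(onz(C,a([(193,70),(191,228)]),.053)).tolist(),"bar",inv(onz(C,a([(228,150),(250,150)]),.06)).tolist())
print("handle",inv(onz(C,a([(520,110)]),.17)).tolist())
Q=onz(C,b([(731,76),(675,270),(740,34),(663,312)]),.048); d=Q[0]-Q[1]
print("shock ends",Q.round(4).tolist(),"mid",((Q[0]+Q[1])/2).round(4),"yaw",np.arctan2(d[1],d[0]).round(4),"len",np.linalg.norm(d).round(4),"overall",np.linalg.norm(Q[2]-Q[3]).round(4))
q=np.array(ctrl.get_obs()["ee_rot"]); M=R.from_quat(q[[1,2,3,0]]).as_matrix(); print("tool y",M[:,1].round(3),"yaw of tool y",np.arctan2(M[1,1],M[0,1]).round(4))
m=(Q[0]+Q[1])/2; print("side px of shock mid",proj(S,m))
E
python3 m.py
```

```text
plate [[0.7347, 0.0635, 0.012], [0.7252, -0.2206, 0.012], [0.5267, -0.2121, 0.012], [0.537, 0.0692, 0.012]] angles [-1.65 -2.44 -1.9  -2.1 ] len [np.float64(0.1977), np.float64(0.1987), np.float64(0.2842), np.float64(0.2815)]
centre [ 0.6309 -0.075   0.012 ] th -0.0353
jaw tops z52 (clamp) [[68.5, 100.9, 52.0], [41.1, 100.3, 52.0], [-40.4, 100.5, 52.0], [-70.4, 99.9, 52.0]]
wing top mid [[-70.3, -93.9, 118.0]]
pad front z53 [[57.2, 29.6, 53.0], [-54.7, 29.7, 53.0]] bar [[-1.4, 4.8, 60.0], [-1.3, -10.2, 60.0]]
handle [[-0.7, -174.2, 170.0]]
shock ends [[0.603, 0.3336, 0.048], [0.4682, 0.3696, 0.048], [0.6329, 0.3281, 0.048], [0.4395, 0.3774, 0.048]] mid [0.5356 0.3516 0.048 ] yaw -0.2612 len 0.1395 overall 0.1996
tool y [ 0.322  0.947 -0.001] yaw of tool y 1.243
side px of shock mid [[189.11895786 159.93389919]]
```

```bash
python3 - <<'E'
import cv2,numpy as np
s=cv2.imread("pics/side0.png")
a=cv2.resize(s[180:280,225:365],None,fx=4,fy=4,interpolation=cv2.INTER_CUBIC)
b=cv2.resize(s[140:190,155:225],(280,200),interpolation=cv2.INTER_CUBIC)
w=np.zeros((600,560,3),np.uint8); w[:400]=a; w[400:,:280]=b; cv2.imwrite("pics/crop2.png",w)
E
```

```text
(no output)
```

View pics/crop2.png

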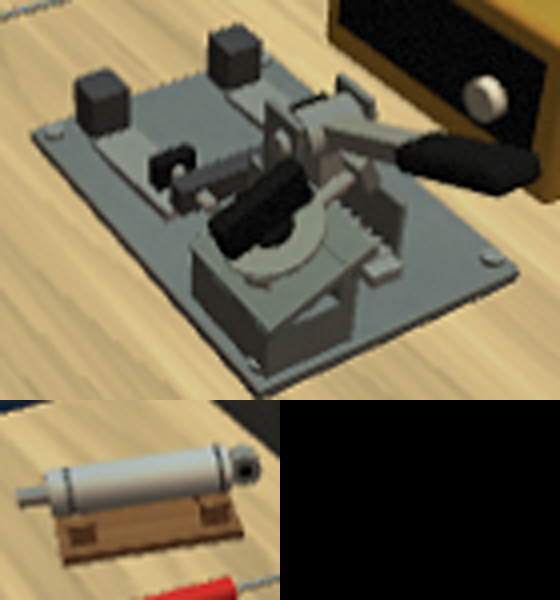

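Side crop: the rest's damper body runs about (48,490) to (238,465), so its middle is near (190,160) in the full picture. That matches the (189,160) projected from the top view. The clamp's lever is up and the wing points up the slope. I'll move to hover over the damper and check with the wrist camera.

```bash
python3 -m pendant '[{"fingers":100,"dx":359,"dy":-169,"dz":-80,"yaw":0.067},{"fingers":100,"dx":359,"dy":-169,"dz":-80,"yaw":0.067},{"fingers":100,"dx":359,"dy":-169,"dz":-80,"yaw":0.067},{"fingers":100,"dx":359,"dy":-169,"dz":-80,"yaw":0.067},{"fingers":100,"dx":359,"dy":-169,"dz":-80,"yaw":0.067},{"fingers":100,"dx":359,"dy":-169,"dz":-80,"yaw":0.067},{"fingers":100,"dx":359,"dy":-169,"dz":-80,"yaw":0.067},{"fingers":100,"dx":359,"dy":-169,"dz":-80,"yaw":0.067},{"fingers":100,"dx":359,"dy":-169,"dz":-80,"yaw":0.067},{"fingers":100,"dx":359,"dy":-169,"dz":-80,"yaw":0.067},{"fingers":100,"dx":359,"dy":-169,"dz":-80,"yaw":0.067},{"fingers":100,"dx":359,"dy":-169,"dz":-80,"yaw":0.067}]' 
python3 - <<'E'
from h import *
c=get_calibration("wrist"); im=snapshot("wrist"); C=cam("wrist",c)
b=np.ascontiguousarray(im[:,:,::-1])
p=proj(C,[[.536,.352,.048],[.6085,.3326,.048],[.4635,.3714,.048]]); print(p.round(1))
cv2.imwrite("pics/w1.png",b)
E
```

```text
time: 1.15
tool_pos: [0.5373, 0.3504, 0.3233]
ee_rot: [-0.001, 0.132, 0.991, -0.001]
force: [0.0, 0.4, -0.1]
width: 0.0931
gripper_force: 0.0
[[254.5 195.1]
 [254.5 279. ]
 [254.4  96.8]]
```

View pics/w1.png

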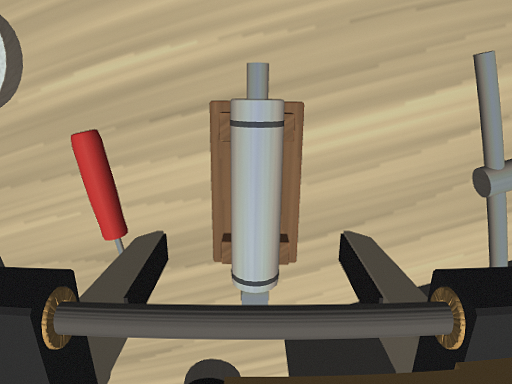

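The wrist view shows the damper centred between the fingers, its body ending at rows 98 and 290 in columns 255 to 257. I'll check the lengthwise offset at the top surface.

```bash
python3 - <<'E'
from h import *
C=cam("wrist")
Q=onz(C,[(257,98),(255.5,290)],.068); d=Q[1]-Q[0]
print(Q.round(4),np.linalg.norm(d).round(4),Q.mean(0).round(4),np.arctan2(d[1],d[0]).round(4))
print(onz(C,[(258,62)],.048).round(4))
o=ctrl.get_obs(); q=np.array(o["ee_rot"]); M=R.from_quat(q[[1,2,3,0]]).as_matrix();print(o["tool_pos"],np.arctan2(M[1,1],M[0,1]),M[:,2])
E
```

```text
[[0.4634 0.3738 0.068 ]
 [0.6061 0.3349 0.068 ]] 0.1479 [0.5348 0.3543 0.068 ] -0.2661
[[0.4394 0.3811 0.048 ]]
[0.5361206  0.35132845 0.32393216] 1.3085643963130111 [-1.99019798e-03 -3.04913070e-04 -9.99997973e-01]
```

```bash
python3 -m pendant '[{"fingers":100,"dx":-1,"dy":2,"dz":-40},{"fingers":100,"dx":-1,"dy":2,"dz":-75},{"fingers":100,"dx":-1,"dy":2,"dz":-100},{"fingers":100,"dx":-1,"dy":2,"dz":-108},{"fingers":100,"dx":-1,"dy":2,"dz":-108},{"fingers":30,"dx":-1,"dy":2,"dz":-108},{"fingers":20,"dx":-1,"dy":2,"dz":-108},{"fingers":20,"dx":-1,"dy":2,"dz":-108},{"fingers":20,"dx":-1,"dy":2,"dz":-108},{"fingers":20,"dx":-1,"dy":2,"dz":-108},{"fingers":20,"dx":-1,"dy":2,"dz":-108},{"fingers":20,"dx":-1,"dy":2,"dz":-108}]' 40
```

```text
$[0]: bad value
```

```bash
python3 -m pendant '[{"fingers":100,"dx":-1,"dy":2,"dz":-40,"yaw":0},{"fingers":100,"dx":-1,"dy":2,"dz":-75,"yaw":0},{"fingers":100,"dx":-1,"dy":2,"dz":-100,"yaw":0},{"fingers":100,"dx":-1,"dy":2,"dz":-108,"yaw":0},{"fingers":100,"dx":-1,"dy":2,"dz":-108,"yaw":0},{"fingers":30,"dx":-1,"dy":2,"dz":-108,"yaw":0},{"fingers":20,"dx":-1,"dy":2,"dz":-108,"yaw":0},{"fingers":20,"dx":-1,"dy":2,"dz":-108,"yaw":0},{"fingers":20,"dx":-1,"dy":2,"dz":-108,"yaw":0},{"fingers":20,"dx":-1,"dy":2,"dz":-108,"yaw":0},{"fingers":20,"dx":-1,"dy":2,"dz":-108,"yaw":0},{"fingers":20,"dx":-1,"dy":2,"dz":-108,"yaw":0}]' 40
```

```text
time: 2.2
tool_pos: [0.5352, 0.3537, 0.2172]
ee_rot: [0.0, 0.13, 0.991, 0.0]
force: [-0.3, -0.0, 0.2]
width: 0.0508
gripper_force: 0.0
```

```bash
python3 -m pendant '[{"fingers":10,"dx":0,"dy":0,"dz":0,"yaw":0},{"fingers":10,"dx":0,"dy":0,"dz":0,"yaw":0},{"fingers":10,"dx":0,"dy":0,"dz":0,"yaw":0},{"fingers":10,"dx":0,"dy":0,"dz":0,"yaw":0},{"fingers":10,"dx":0,"dy":0,"dz":5,"yaw":0},{"fingers":10,"dx":0,"dy":0,"dz":20,"yaw":0},{"fingers":10,"dx":0,"dy":0,"dz":45,"yaw":0},{"fingers":10,"dx":0,"dy":0,"dz":75,"yaw":0},{"fingers":10,"dx":0,"dy":0,"dz":100,"yaw":0},{"fingers":10,"dx":0,"dy":0,"dz":120,"yaw":0}]' 40
```

```text
time: 3.03
tool_pos: [0.535, 0.3541, 0.3385]
ee_rot: [0.0, 0.13, 0.992, 0.001]
force: [0.6, 0.4, -3.9]
width: 0.0391
gripper_force: 40.0
```

```bash
python3 -m pendant '[{"fingers":10,"dx":5,"dy":-20,"dz":10,"yaw":0.02},{"fingers":10,"dx":14,"dy":-50,"dz":20,"yaw":0.04},{"fingers":10,"dx":24,"dy":-85,"dz":35,"yaw":0.07},{"fingers":10,"dx":34,"dy":-120,"dz":45,"yaw":0.1},{"fingers":10,"dx":44,"dy":-155,"dz":55,"yaw":0.12},{"fingers":10,"dx":54,"dy":-190,"dz":60,"yaw":0.15},{"fingers":10,"dx":64,"dy":-225,"dz":60,"yaw":0.17},{"fingers":10,"dx":74,"dy":-260,"dz":60,"yaw":0.19},{"fingers":10,"dx":84,"dy":-295,"dz":60,"yaw":0.21},{"fingers":10,"dx":92,"dy":-325,"dz":60,"yaw":0.23},{"fingers":10,"dx":97,"dy":-343,"dz":60,"yaw":0.23},{"fingers":10,"dx":99,"dy":-349,"dz":60,"yaw":0.23},{"fingers":10,"dx":99,"dy":-349,"dz":60,"yaw":0.23},{"fingers":10,"dx":99,"dy":-349,"dz":60,"yaw":0.23},{"fingers":10,"dx":99,"dy":-349,"dz":60,"yaw":0.23}]'
python3 - <<'E'
from h import *
C=cam("wrist"); im=snapshot("wrist"); cv2.imwrite("pics/w2.png",im[:,:,::-1])
o=np.array([.6309,-.075,0]);Rz=R.from_euler("z",-.0353).as_matrix()
P=lambda x,y,z:o+Rz@np.array([x,y+30,z])/1000
for p in [(-40,75,52),(-70,75,52),(-55,75,30),(40,75,52),(-40,105,52),(-70,105,52),(-100,110,12)]: print(p,proj(C,P(*p)).round(1))
print(ctrl.get_obs()["tool_pos"])
E
```

```text
time: 4.28
tool_pos: [0.6337, 0.0062, 0.3965]
ee_rot: [-0.0, 0.015, 1.0, 0.001]
force: [-0.9, 0.0, -3.8]
width: 0.0391
gripper_force: 40.0
(-40, 75, 52) [[277.7 135.5]]
(-70, 75, 52) [[278.4 103.4]]
(-55, 75, 30) [[276.5 118. ]]
(40, 75, 52) [[275.6 214.5]]
(-40, 105, 52) [[309.  135.9]]
(-70, 105, 52) [[310.4 103.8]]
(-100, 110, 12) [[310.2  73.1]]
[0.63372145 0.00635608 0.39662174]
```

View pics/w2.png

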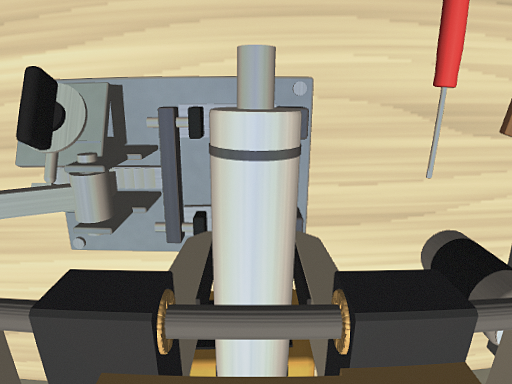

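The part hides the fixed jaw. The pads' front is at column 203, the wing is at (38,107) and the plate corner is at (313,76). I'll shift sideways to see the jaw.

```bash
python3 -m pendant '[{"fingers":10,"dx":-10,"dy":-25,"dz":0,"yaw":0},{"fingers":10,"dx":-20,"dy":-50,"dz":0,"yaw":0},{"fingers":10,"dx":-25,"dy":-65,"dz":0,"yaw":0},{"fingers":10,"dx":-30,"dy":-70,"dz":0,"yaw":0},{"fingers":10,"dx":-30,"dy":-70,"dz":0,"yaw":0},{"fingers":10,"dx":-30,"dy":-70,"dz":0,"yaw":0}]'
python3 - <<'E'
from h import *
C=cam("wrist"); im=snapshot("wrist"); cv2.imwrite("pics/w3f.png",im[:,:,::-1])
np.save("w3.npy",np.array([C[0],np.diag([*C[1][:3]]),C[2],np.diag(C[3])]))
v=cv2.resize(im[60:240,0:400,::-1],(800,360),interpolation=cv2.INTER_CUBIC)
cv2.imwrite("pics/w3.png",v)
o=np.array([.6309,-.075,0]);Rz=R.from_euler("z",-.0353).as_matrix()
P=lambda x,y,z:o+Rz@np.array([x,y+30,z])/1000
for p in [(-40,75,52),(-70,75,52),(-40,105,52),(-70,105,52),(-100,110,12)]: print(p,((proj(C,P(*p))-[0,60])*2).round(1))
print(ctrl.get_obs()["tool_pos"])
E
```

```text
time: 4.83
tool_pos: [0.604, -0.0641, 0.397]
ee_rot: [0.0, 0.015, 1.0, 0.0]
force: [0.3, 0.9, -3.9]
width: 0.0392
gripper_force: 40.0
(-40, 75, 52) [[698.4 207.2]]
(-70, 75, 52) [[703.3 146. ]]
(-40, 105, 52) [[757.9 207.9]]
(-70, 105, 52) [[764.1 147.1]]
(-100, 110, 12) [[751.3  81.8]]
[ 0.60417233 -0.06391239  0.39698103]
```

View pics/w3.png

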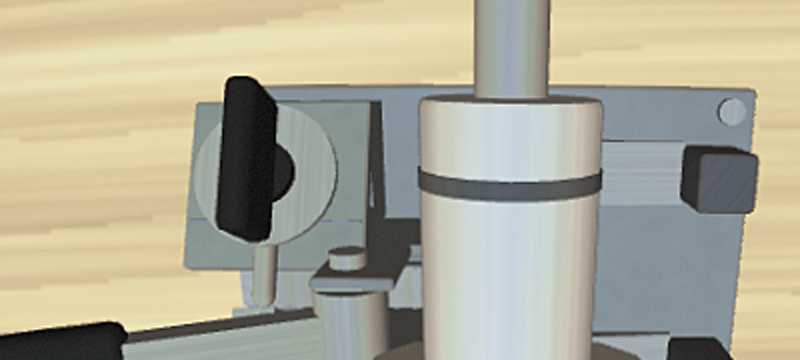

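The fixed jaw's top face spans crop columns 698 to 756 and rows 151 to 212. That puts the clamp origin about 29.5 mm to +y of the plate centre and x about 2 mm further out than the top view gave.

```bash
python3 - <<'E'
from h import *
a=np.load("w3.npy"); C=(a[0],np.array([a[1][0,0],0,0,0.]),a[2],np.diag(a[3]))
t=np.array([.6042,-.0639]); print("near body end rel TCP (expect -75mm)",((onz(C,[(255,109)],.397-.1673+.02)[0,:2]-t)*1000).round(1))
E
python3 -m pendant '[{"fingers":10,"dx":12,"dy":28,"dz":-10,"yaw":0},{"fingers":10,"dx":24,"dy":55,"dz":-30,"yaw":0},{"fingers":10,"dx":30,"dy":66,"dz":-60,"yaw":0},{"fingers":10,"dx":31,"dy":68,"dz":-95,"yaw":0},{"fingers":10,"dx":31,"dy":68,"dz":-125,"yaw":0},{"fingers":10,"dx":31,"dy":68,"dz":-140,"yaw":0},{"fingers":10,"dx":31,"dy":68,"dz":-145,"yaw":0},{"fingers":10,"dx":31,"dy":68,"dz":-145,"yaw":0}]'
python3 - <<'E'
from h import *
im=snapshot("side"); cv2.imwrite("pics/s1.png",cv2.resize(im[140:300,200:380,::-1],(720,600),interpolation=cv2.INTER_CUBIC))
E
```

```text
near body end rel TCP (expect -75mm) [-73.1   3.1]
time: 5.55
tool_pos: [0.6348, 0.004, 0.2501]
ee_rot: [-0.002, 0.015, 1.0, 0.0]
force: [0.7, 0.3, -4.2]
width: 0.0394
gripper_force: 40.0
```

View pics/s1.png

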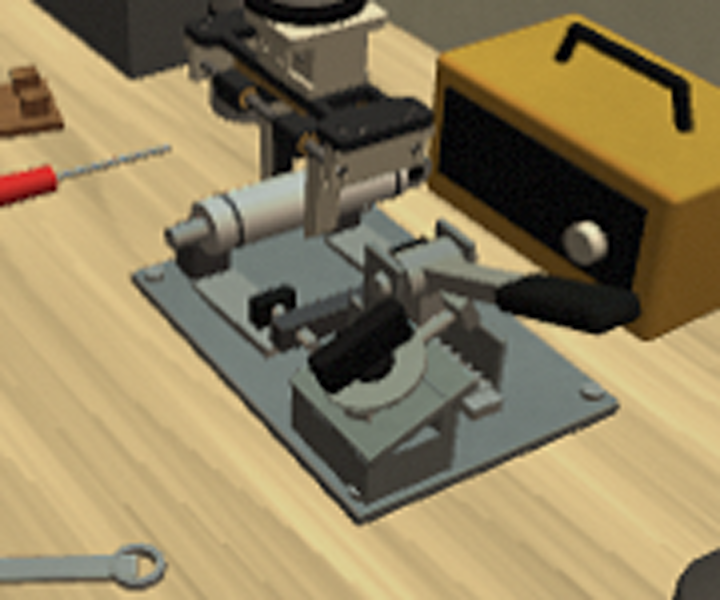

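The damper hangs level just above the fixed jaw and bed, with nothing in the way. I'll lower it and let go.

```bash
python3 -m pendant '[{"fingers":10,"dx":0,"dy":0,"dz":-15,"yaw":0},{"fingers":10,"dx":0,"dy":0,"dz":-27,"yaw":0},{"fingers":10,"dx":0,"dy":0,"dz":-36,"yaw":0},{"fingers":10,"dx":0,"dy":0,"dz":-41,"yaw":0},{"fingers":10,"dx":0,"dy":0,"dz":-41,"yaw":0},{"fingers":10,"dx":0,"dy":0,"dz":-41,"yaw":0}]'
```

```text
time: 6.1
tool_pos: [0.6351, 0.0027, 0.2108]
ee_rot: [-0.0, 0.015, 1.0, 0.0]
force: [-0.5, -0.3, -3.9]
width: 0.039
gripper_force: 40.0
```

```bash
python3 -m pendant '[{"fingers":68,"dx":0,"dy":0,"dz":0,"yaw":0},{"fingers":68,"dx":0,"dy":0,"dz":0,"yaw":0},{"fingers":68,"dx":0,"dy":0,"dz":0,"yaw":0},{"fingers":68,"dx":0,"dy":0,"dz":0,"yaw":0},{"fingers":68,"dx":0,"dy":0,"dz":0,"yaw":0},{"fingers":68,"dx":0,"dy":3,"dz":0,"yaw":0},{"fingers":68,"dx":0,"dy":4,"dz":0,"yaw":0},{"fingers":68,"dx":0,"dy":4,"dz":20,"yaw":0},{"fingers":68,"dx":0,"dy":4,"dz":50,"yaw":0},{"fingers":68,"dx":0,"dy":4,"dz":90,"yaw":0},{"fingers":60,"dx":-30,"dy":-20,"dz":130,"yaw":0},{"fingers":50,"dx":-65,"dy":-50,"dz":155,"yaw":0},{"fingers":50,"dx":-100,"dy":-80,"dz":155,"yaw":0},{"fingers":50,"dx":-130,"dy":-110,"dz":155,"yaw":0},{"fingers":50,"dx":-130,"dy":-110,"dz":155,"yaw":0},{"fingers":50,"dx":-130,"dy":-110,"dz":155,"yaw":0}]'
python3 - <<'E'
from h import *
C=cam("wrist"); im=snapshot("wrist")
o=np.array([.6325,-.075,0]);Rz=R.from_euler("z",-.0353).as_matrix()
P=lambda x,y,z:o+Rz@np.array([x,y+29.5,z])/1000
b=np.ascontiguousarray(im[:,:,::-1])
s,c=np.sin(np.radians(24)),np.cos(np.radians(24))
L=[(-55,75,52),(0,55,58),(-75,55,38),(75,55,38)]
for e in(-32,32): L.append((-74+e*c-12*s,-125,107+e*s+12*c))
for p in L:
    q=proj(C,P(*p))[0]; print(np.round(p,1),q.round(1))
cv2.imwrite("pics/w4.png",b); print(ctrl.get_obs()["tool_pos"],P(-74,-125,107),P(0,-207,162))
E
```

```text
time: 7.43
tool_pos: [0.5022, -0.1095, 0.3667]
ee_rot: [-0.0, 0.017, 1.0, -0.001]
force: [-0.1, -1.4, 0.1]
width: 0.0465
gripper_force: 0.0
[-55  75  52] [399.2 257.1]
[ 0 55 58] [374.7 308.6]
[-75  55  38] [376.9 232.9]
[75 55 38] [360.5 353. ]
[-108.1 -125.   104.9] [180.2 227.4]
[ -49.6 -125.   131. ] [178.4 312. ]
[ 0.50370839 -0.10848822  0.36650094] [ 0.55517565 -0.16782885  0.107     ] [ 0.62623555 -0.25238942  0.162     ]
```

View pics/w4.png

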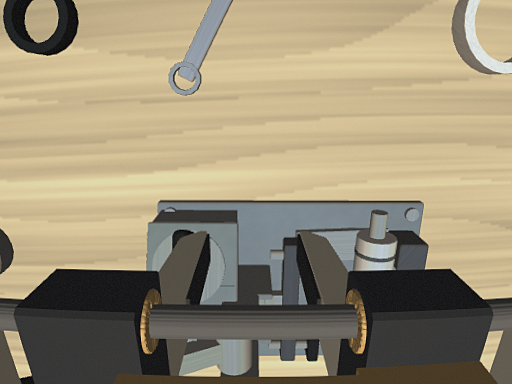

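The damper lies against the fixed jaw, its near end at (377,236) against (377,233) predicted. The wing's near end is at (181,234). I'll check the knob position using the earlier view w3.

```bash
python3 - <<'E'
from h import *
a=np.load("w3.npy"); C=(a[0],np.array([a[1][0,0],0,0,0.]),a[2],np.diag(a[3]))
o=np.array([.6325,-.075,0]);Rz=R.from_euler("z",-.0353).as_matrix()
P=lambda x,y,z:o+Rz@np.array([x,y+29.5,z])/1000
s,c=np.sin(np.radians(24)),np.cos(np.radians(24))
for e in(-32,32):
  for w in (-7,7): 
    p=(-74+e*c-12*s,-125+w,107+e*s+12*c); print(np.round(p,1),((proj(C,P(*p))-[0,60])*2).round(1))
im=cv2.imread("pics/w3f.png"); m=(im[60:190].max(2)<45).astype(np.uint8)[:, :150]
n,l,st,ce=cv2.connectedComponentsWithStats(m)
for i in range(1,n):
  if st[i,4]>200: print((st[i]*2).tolist())
E
```

```text
[-108.1 -132.   104.9] [[221.5  66.6]]
[-108.1 -118.   104.9] [[255.9  65.9]]
[ -49.6 -132.   131. ] [[209.1 225.7]]
[ -49.6 -118.   131. ] [[244.8 225.7]]
[216, 76, 78, 166, 4510]
```

Relative to the model, the wing sits about 2.5 mm more to +y and 4 mm more to +x, at roughly (0.558, −0.166). I'll go down onto it and grip.

```bash
python3 -m pendant '[{"fingers":50,"dx":20,"dy":-25,"dz":0,"yaw":0},{"fingers":50,"dx":40,"dy":-45,"dz":-5,"yaw":0},{"fingers":50,"dx":54,"dy":-58,"dz":-20,"yaw":0},{"fingers":50,"dx":54,"dy":-58,"dz":-45,"yaw":0},{"fingers":50,"dx":54,"dy":-58,"dz":-70,"yaw":0},{"fingers":50,"dx":54,"dy":-58,"dz":-81,"yaw":0},{"fingers":50,"dx":54,"dy":-58,"dz":-84,"yaw":0},{"fingers":50,"dx":54,"dy":-58,"dz":-84,"yaw":0},{"fingers":5,"dx":54,"dy":-58,"dz":-84,"yaw":0},{"fingers":5,"dx":54,"dy":-58,"dz":-84,"yaw":0},{"fingers":5,"dx":54,"dy":-58,"dz":-84,"yaw":0},{"fingers":5,"dx":54,"dy":-58,"dz":-84,"yaw":0},{"fingers":5,"dx":54,"dy":-58,"dz":-84,"yaw":0},{"fingers":5,"dx":54,"dy":-58,"dz":-84,"yaw":0},{"fingers":5,"dx":54,"dy":-58,"dz":-84,"yaw":0},{"fingers":5,"dx":54,"dy":-58,"dz":-84,"yaw":0}]' 30
python3 -c "
from rig import ctrl;o=ctrl.get_obs();print(o['joint_positions'])"
```

```text
time: 8.82
tool_pos: [0.5592, -0.1674, 0.2829]
ee_rot: [0.001, 0.015, 1.0, -0.003]
force: [-1.5, -8.1, 1.6]
width: 0.0138
gripper_force: 29.9
[-0.48057882  0.42278588  1.61467075 -0.00421566  1.10017282 -2.01866014]
```

The grip is good at 13.8 mm, but joint 6 is at −2.02 and the turn would take it almost to its limit. I'll regrip half a turn round.

```bash
python3 -m pendant '[{"fingers":50,"dx":0,"dy":-1,"dz":0,"yaw":0},{"fingers":50,"dx":0,"dy":-1,"dz":0,"yaw":0},{"fingers":50,"dx":0,"dy":-1,"dz":0,"yaw":0},{"fingers":50,"dx":0,"dy":-1,"dz":25,"yaw":0},{"fingers":50,"dx":0,"dy":-1,"dz":60,"yaw":-0.1},{"fingers":50,"dx":0,"dy":-1,"dz":80,"yaw":-0.22},{"fingers":50,"dx":0,"dy":-1,"dz":80,"yaw":-0.34},{"fingers":50,"dx":0,"dy":-1,"dz":80,"yaw":-0.46},{"fingers":50,"dx":0,"dy":-1,"dz":80,"yaw":-0.58},{"fingers":50,"dx":0,"dy":-1,"dz":80,"yaw":-0.7},{"fingers":50,"dx":0,"dy":-1,"dz":80,"yaw":-0.82},{"fingers":50,"dx":0,"dy":-1,"dz":80,"yaw":-0.94},{"fingers":50,"dx":0,"dy":-1,"dz":80,"yaw":-1.06},{"fingers":50,"dx":0,"dy":-1,"dz":80,"yaw":-1.18},{"fingers":50,"dx":0,"dy":-1,"dz":80,"yaw":-1.3},{"fingers":50,"dx":0,"dy":-1,"dz":80,"yaw":-1.42},{"fingers":50,"dx":0,"dy":-1,"dz":80,"yaw":-1.54},{"fingers":50,"dx":0,"dy":-1,"dz":80,"yaw":-1.57}]'
python3 -m pendant '[{"fingers":50,"dx":0,"dy":0,"dz":0,"yaw":-0.12},{"fingers":50,"dx":0,"dy":0,"dz":0,"yaw":-0.24},{"fingers":50,"dx":0,"dy":0,"dz":0,"yaw":-0.36},{"fingers":50,"dx":0,"dy":0,"dz":0,"yaw":-0.48},{"fingers":50,"dx":0,"dy":0,"dz":0,"yaw":-0.6},{"fingers":50,"dx":0,"dy":0,"dz":0,"yaw":-0.72},{"fingers":50,"dx":0,"dy":0,"dz":0,"yaw":-0.84},{"fingers":50,"dx":0,"dy":0,"dz":0,"yaw":-0.96},{"fingers":50,"dx":0,"dy":0,"dz":0,"yaw":-1.08},{"fingers":50,"dx":0,"dy":0,"dz":0,"yaw":-1.2},{"fingers":50,"dx":0,"dy":0,"dz":0,"yaw":-1.32},{"fingers":50,"dx":0,"dy":0,"dz":0,"yaw":-1.44},{"fingers":50,"dx":0,"dy":0,"dz":0,"yaw":-1.56},{"fingers":50,"dx":0,"dy":0,"dz":0,"yaw":-1.57},{"fingers":50,"dx":0,"dy":0,"dz":0,"yaw":-1.57},{"fingers":50,"dx":0,"dy":0,"dz":0,"yaw":-1.57}]'
python3 - <<'E'
from h import *
C=cam("wrist"); im=snapshot("wrist"); cv2.imwrite("pics/w5.png",im[:,:,::-1]); o=ctrl.get_obs(); print(o["joint_positions"],o["tool_pos"])
E
```

```text
time: 10.32
tool_pos: [0.559, -0.1658, 0.3616]
ee_rot: [-0.0, 0.72, 0.694, 0.0]
force: [0.5, -0.7, 0.9]
width: 0.0465
gripper_force: 0.0
time: 11.65
tool_pos: [0.559, -0.166, 0.3617]
ee_rot: [-0.0, 1.0, -0.013, -0.0]
force: [-0.5, 0.9, 0.6]
width: 0.0467
gripper_force: 0.0
[-4.80024163e-01  3.48773356e-01  1.51714853e+00  1.77620224e-04
  1.27591384e+00  1.11698803e+00] [ 0.5590344  -0.16610418  0.36169363]
```

View pics/w5.png

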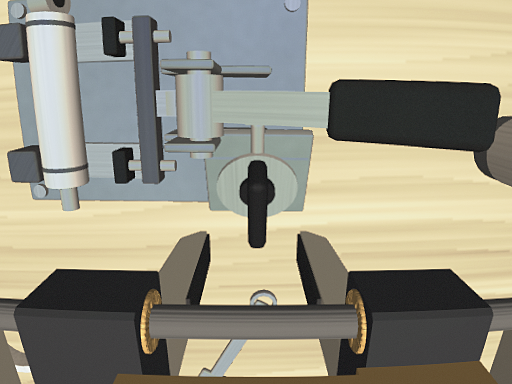

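The wing (column 257) is nearly centred between the fingers (column 254). The damper is against the fixed jaw blocks and the pads' front is at column 103. I'll grip the wing and pull.

```bash
python3 -m pendant '[{"fingers":50,"dx":0,"dy":-1,"dz":-35,"yaw":0},{"fingers":50,"dx":0,"dy":-1.5,"dz":-65,"yaw":0},{"fingers":30,"dx":0,"dy":-1.5,"dz":-77,"yaw":0},{"fingers":20,"dx":0,"dy":-1.5,"dz":-80,"yaw":0},{"fingers":5,"dx":0,"dy":-1.5,"dz":-80,"yaw":0},{"fingers":5,"dx":0,"dy":-1.5,"dz":-80,"yaw":0},{"fingers":5,"dx":0,"dy":-1.5,"dz":-80,"yaw":0},{"fingers":5,"dx":0,"dy":-1.5,"dz":-80,"yaw":0},{"fingers":5,"dx":0,"dy":-1.5,"dz":-80,"yaw":0},{"fingers":5,"dx":0,"dy":-1.5,"dz":-80,"yaw":0},{"fingers":5,"dx":-1.2,"dy":-1.5,"dz":-77,"yaw":0},{"fingers":5,"dx":-2.4,"dy":-1.5,"dz":-74.5,"yaw":0},{"fingers":5,"dx":-3.6,"dy":-1.5,"dz":-72,"yaw":0},{"fingers":5,"dx":-4.8,"dy":-1.5,"dz":-69,"yaw":0},{"fingers":5,"dx":-5.5,"dy":-1.5,"dz":-67.5,"yaw":0},{"fingers":5,"dx":-5.5,"dy":-1.5,"dz":-67.5,"yaw":0},{"fingers":5,"dx":-5.5,"dy":-1.5,"dz":-67.5,"yaw":0}]' 40
```

```text
time: 13.12
tool_pos: [0.5545, -0.1683, 0.294]
ee_rot: [0.001, 1.0, -0.015, 0.002]
force: [7.3, -3.1, -8.5]
width: 0.0135
gripper_force: 40.0
```

```bash
python3 -m pendant '[{"fingers":5,"dx":0,"dy":-0.5,"dz":0.5,"yaw":0.1},{"fingers":5,"dx":0,"dy":-0.5,"dz":0.5,"yaw":0.2},{"fingers":5,"dx":0,"dy":-0.5,"dz":0.5,"yaw":0.3},{"fingers":5,"dx":0,"dy":-0.5,"dz":0.5,"yaw":0.4},{"fingers":5,"dx":0,"dy":-0.5,"dz":0.5,"yaw":0.5},{"fingers":5,"dx":0,"dy":-0.5,"dz":0.5,"yaw":0.5}]' 35
```

```text
time: 13.62
tool_pos: [0.5542, -0.1683, 0.294]
ee_rot: [0.0, 0.972, 0.235, 0.001]
force: [5.4, -0.4, -7.9]
width: 0.0161
gripper_force: 35.5
```

```bash
python3 -m pendant '[{"fingers":5,"dx":0,"dy":0,"dz":0,"yaw":0.1},{"fingers":5,"dx":0,"dy":0,"dz":0,"yaw":0.2},{"fingers":5,"dx":0,"dy":0,"dz":0,"yaw":0.3},{"fingers":5,"dx":0,"dy":0,"dz":0,"yaw":0.4},{"fingers":5,"dx":0,"dy":0,"dz":0,"yaw":0.5},{"fingers":5,"dx":0,"dy":0,"dz":0,"yaw":0.58},{"fingers":5,"dx":0,"dy":0,"dz":0,"yaw":0.6},{"fingers":5,"dx":0,"dy":0,"dz":0,"yaw":0.6}]' 35
python3 - <<'E'
from h import *
o=ctrl.get_obs(); print(o["force"],o["torque"],o["joint_positions"]); cv2.imwrite("pics/s2.png",cv2.resize(snapshot("side")[150:290,220:380,::-1],(640,560),interpolation=cv2.INTER_CUBIC))
E
```

```text
time: 14.28
tool_pos: [0.5537, -0.1678, 0.2939]
ee_rot: [-0.001, 0.86, 0.51, 0.0]
force: [3.7, 1.9, -7.9]
width: 0.0188
gripper_force: 34.8
[ 3.71615277  1.86365709 -7.88808516] [-0.31489479 -1.02947365 -0.19708444] [-4.87347203e-01  4.03745435e-01  1.61430349e+00  1.32924568e-03
  1.12430034e+00  1.32729118e-02]
```

View pics/s2.png

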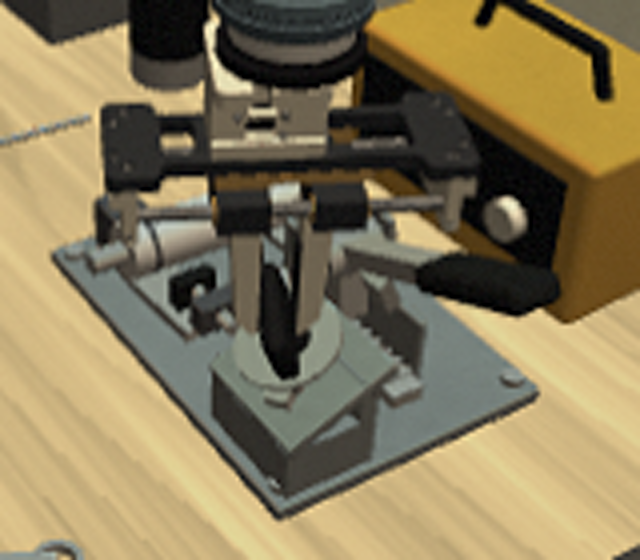

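The wing is turned and gripped. I'll let it drop back in along its axis, then release and look.

```bash
python3 -m pendant '[{"fingers":5,"dx":1.5,"dy":0,"dz":-3,"yaw":0},{"fingers":5,"dx":3,"dy":0,"dz":-6,"yaw":0},{"fingers":5,"dx":4,"dy":0,"dz":-9,"yaw":0},{"fingers":5,"dx":5,"dy":0,"dz":-11,"yaw":0},{"fingers":5,"dx":5,"dy":0,"dz":-11,"yaw":0},{"fingers":50,"dx":5,"dy":0,"dz":-10,"yaw":0},{"fingers":50,"dx":5,"dy":0,"dz":-10,"yaw":0},{"fingers":50,"dx":5,"dy":0,"dz":-10,"yaw":0},{"fingers":50,"dx":5,"dy":0,"dz":-9,"yaw":0},{"fingers":50,"dx":5,"dy":0,"dz":10,"yaw":-0.05},{"fingers":50,"dx":5,"dy":0,"dz":40,"yaw":-0.15},{"fingers":20,"dx":5,"dy":0,"dz":75,"yaw":-0.27},{"fingers":5,"dx":5,"dy":0,"dz":80,"yaw":-0.39},{"fingers":0,"dx":5,"dy":0,"dz":80,"yaw":-0.51},{"fingers":0,"dx":5,"dy":0,"dz":80,"yaw":-0.63},{"fingers":0,"dx":5,"dy":0,"dz":80,"yaw":-0.75},{"fingers":0,"dx":5,"dy":0,"dz":80,"yaw":-0.87},{"fingers":0,"dx":5,"dy":0,"dz":80,"yaw":-0.99},{"fingers":0,"dx":5,"dy":0,"dz":80,"yaw":-1.1},{"fingers":0,"dx":5,"dy":0,"dz":80,"yaw":-1.1}]' 20
python3 - <<'E'
from h import *
C=cam("wrist");im=snapshot("wrist"); cv2.imwrite("pics/w6.png",im[:,:,::-1]); o=ctrl.get_obs(); print(o["tool_pos"],o["ee_rot"],onz(C,[(330,118),(500,118)],.16))
E
```

```text
time: 16.0
tool_pos: [0.5586, -0.1686, 0.3748]
ee_rot: [0.0, 1.0, -0.017, 0.0]
force: [-0.1, -0.8, -0.2]
width: 0.0004
gripper_force: 0.0
[ 0.55864456 -0.1685106   0.37477584] [ 1.56376258e-04  9.99906696e-01 -1.36592045e-02  2.61064124e-05] [[ 0.62386537 -0.2144571   0.16      ]
 [ 0.62285718 -0.31872267  0.16      ]]
```

View pics/w6.png

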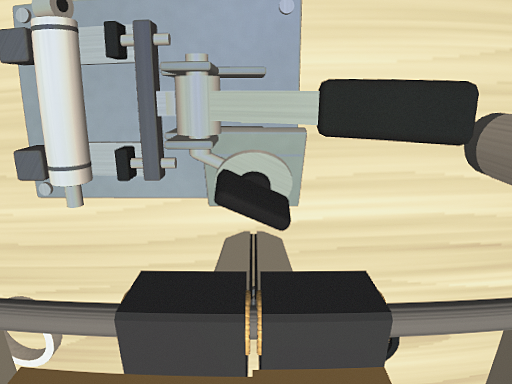

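The knob's wing now lies across the slope and its steel finger is clear of the lever; the handle spans (320..478, 112). I've now viewed 12 pictures against the limit of 10, so I'll view no more and check only by numbers. Next is a gentle approach to the handle.

```bash
python3 -m pendant '[{"fingers":0,"dx":15,"dy":-17,"dz":30,"yaw":0},{"fingers":0,"dx":40,"dy":-45,"dz":35,"yaw":0},{"fingers":0,"dx":60,"dy":-70,"dz":35,"yaw":0},{"fingers":0,"dx":67,"dy":-77,"dz":15,"yaw":0},{"fingers":0,"dx":67,"dy":-77,"dz":-5,"yaw":0},{"fingers":0,"dx":67,"dy":-77,"dz":-15,"yaw":0},{"fingers":0,"dx":67,"dy":-77,"dz":-20,"yaw":0},{"fingers":0,"dx":67,"dy":-77,"dz":-20,"yaw":0}]'
```

```text
time: 16.72
tool_pos: [0.6252, -0.245, 0.354]
ee_rot: [-0.001, 1.0, -0.014, -0.001]
force: [-0.8, 1.9, 0.1]
width: 0.0006
gripper_force: 0.6
```

```bash
python3 -m pendant '[{"fingers":0,"dx":0,"dy":-1,"dz":-5,"yaw":0},{"fingers":0,"dx":0,"dy":-2,"dz":-10,"yaw":0},{"fingers":0,"dx":0,"dy":-3,"dz":-14,"yaw":0},{"fingers":0,"dx":0,"dy":-4,"dz":-18,"yaw":0},{"fingers":0,"dx":0,"dy":-5,"dz":-22,"yaw":0},{"fingers":0,"dx":0,"dy":-6,"dz":-25,"yaw":0},{"fingers":0,"dx":0,"dy":-6,"dz":-25,"yaw":0}]'
```

```text
time: 17.3
tool_pos: [0.6255, -0.2524, 0.3322]
ee_rot: [0.002, 1.0, -0.015, 0.002]
force: [-3.8, -3.0, 9.2]
width: 0.0007
gripper_force: 4.2
```

```bash
python3 -m pendant '[{"fingers":0,"dx":0,"dy":-1,"dz":-4,"yaw":0},{"fingers":0,"dx":0,"dy":-2,"dz":-8,"yaw":0},{"fingers":0,"dx":0,"dy":-2,"dz":-8,"yaw":0}]'
python3 -m pendant '[{"fingers":0,"dx":0,"dy":-1,"dz":-4,"yaw":0},{"fingers":0,"dx":0,"dy":-1,"dz":-6,"yaw":0},{"fingers":0,"dx":0,"dy":-1,"dz":-6,"yaw":0}]'
```

```text
time: 17.55
tool_pos: [0.6254, -0.2546, 0.3246]
ee_rot: [0.002, 1.0, -0.014, 0.002]
force: [-4.2, -3.2, 9.2]
width: 0.0007
gripper_force: 4.3
time: 17.8
tool_pos: [0.6252, -0.2548, 0.3235]
ee_rot: [0.003, 1.0, -0.014, 0.003]
force: [-12.3, 3.3, 29.6]
width: 0.0003
gripper_force: 15.1
```

The lever hit its stop (30 N at z = 0.3235). I'll let it up and measure the jaw numerically from the wrist view.

```bash
cat > prof.py <<'E'
from h import *
C=cam("wrist"); im=cv2.cvtColor(snapshot("wrist"),cv2.COLOR_RGB2GRAY).astype(np.float32)
o=np.array([.634,-.075,0]);Rz=R.from_euler("z",-.0353).as_matrix()
ys=np.arange(-40,112,2.)
for x in(-55,55):
    p=proj(C,[o+Rz@np.array([x,y+30,53])/1000 for y in ys]).astype(np.float32)
    v=cv2.remap(im,p[:,0].copy(),p[:,1].copy(),cv2.INTER_LINEAR,borderValue=0).ravel()
    print(x,"px",p[0].round(),p[-1].round(),"v:",*v.astype(int))
print(ctrl.get_obs()["tool_pos"])
E
python3 -m pendant '[{"fingers":0,"dx":0,"dy":1,"dz":8,"yaw":0},{"fingers":0,"dx":0,"dy":3,"dz":16,"yaw":0},{"fingers":0,"dx":0,"dy":5,"dz":25,"yaw":0},{"fingers":0,"dx":0,"dy":7,"dz":34,"yaw":0},{"fingers":0,"dx":0,"dy":9,"dz":42,"yaw":0},{"fingers":0,"dx":0,"dy":9,"dz":45,"yaw":0},{"fingers":0,"dx":0,"dy":9,"dz":45,"yaw":0}]'; python3 prof.py
```

```text
time: 18.38
tool_pos: [0.6258, -0.2452, 0.3615]
ee_rot: [0.0, 1.0, -0.014, 0.0]
force: [0.5, 0.0, 0.7]
width: 0.0002
gripper_force: 0.0
-55 px [ 84. 240.] [-51. 236.] v: 82 83 82 82 81 81 80 79 83 93 92 91 136 170 176 177 136 38 23 31 42 40 43 42 33 133 173 172 172 132 80 94 116 125 79 66 71 75 80 95 151 181 217 219 223 0 0 0 0 0 0 0 0 0 0 0 0 0 0 0 0 0 0 0 0 0 0 0 0 0 0 0 0 0 0 0
55 px [ 68. 122.] [-75. 128.] v: 170 171 175 78 48 90 89 90 93 92 90 87 130 173 170 170 173 131 26 32 41 40 43 41 37 135 176 174 178 115 97 113 136 108 0 0 0 0 0 0 0 0 0 0 0 0 0 0 0 0 0 0 0 0 0 0 0 0 0 0 0 0 0 0 0 0 0 0 0 0 0 0 0 0 0 0
[ 0.62561946 -0.24525603  0.36065428]
```

The pad front is at about y = 9 mm, up from about 0 before, so jaw ≈ 0.020. Three more strokes are expected, and I'll check after each.

```bash
python3 -m pendant '[{"fingers":0,"dx":0,"dy":0,"dz":-7,"yaw":0},{"fingers":0,"dx":0,"dy":-2,"dz":-14,"yaw":0},{"fingers":0,"dx":0,"dy":-4,"dz":-20,"yaw":0},{"fingers":0,"dx":0,"dy":-5,"dz":-25,"yaw":0},{"fingers":0,"dx":0,"dy":-6,"dz":-30,"yaw":0},{"fingers":0,"dx":0,"dy":-7,"dz":-35,"yaw":0},{"fingers":0,"dx":0,"dy":-8,"dz":-39,"yaw":0},{"fingers":0,"dx":0,"dy":-9,"dz":-43,"yaw":0},{"fingers":0,"dx":0,"dy":-9,"dz":-44,"yaw":0},{"fingers":0,"dx":0,"dy":-9,"dz":-44,"yaw":0},{"fingers":0,"dx":0,"dy":-9,"dz":-44,"yaw":0}]'
python3 -m pendant '[{"fingers":0,"dx":0,"dy":1,"dz":9,"yaw":0},{"fingers":0,"dx":0,"dy":3,"dz":18,"yaw":0},{"fingers":0,"dx":0,"dy":5,"dz":27,"yaw":0},{"fingers":0,"dx":0,"dy":7,"dz":36,"yaw":0},{"fingers":0,"dx":0,"dy":9,"dz":44,"yaw":0},{"fingers":0,"dx":0,"dy":9,"dz":44,"yaw":0},{"fingers":0,"dx":0,"dy":9,"dz":44,"yaw":0}]'; python3 prof.py
```

```text
time: 19.35
tool_pos: [0.6252, -0.2552, 0.3233]
ee_rot: [0.003, 1.0, -0.015, 0.002]
force: [-11.3, 3.0, 34.9]
width: 0.0006
gripper_force: 17.5
time: 19.93
tool_pos: [0.6256, -0.2452, 0.3605]
ee_rot: [0.0, 1.0, -0.014, -0.0]
force: [0.8, -0.5, -0.8]
width: 0.0008
gripper_force: 0.0
-55 px [ 84. 240.] [-51. 235.] v: 82 81 81 80 77 77 74 72 66 47 94 94 94 95 95 91 93 106 125 109 99 102 38 23 33 42 41 44 42 40 68 93 114 129 84 64 71 75 67 112 143 178 218 220 219 0 0 0 0 0 0 0 0 0 0 0 0 0 0 0 0 0 0 0 0 0 0 0 0 0 0 0 0 0 0 0
55 px [ 67. 122.] [-75. 127.] v: 84 81 175 172 171 171 171 177 72 51 92 90 91 94 92 89 86 120 173 170 170 172 95 26 31 44 42 43 44 42 79 112 138 13 0 0 0 0 0 0 0 0 0 0 0 0 0 0 0 0 0 0 0 0 0 0 0 0 0 0 0 0 0 0 0 0 0 0 0 0 0 0 0 0 0 0
[ 0.6254439  -0.24520954  0.35993463]
```

The pad front is now at about 19.5 mm, so it moved one tooth. Next stroke.

```bash
python3 -m pendant '[{"fingers":0,"dx":0,"dy":0,"dz":-7,"yaw":0},{"fingers":0,"dx":0,"dy":-2,"dz":-14,"yaw":0},{"fingers":0,"dx":0,"dy":-4,"dz":-20,"yaw":0},{"fingers":0,"dx":0,"dy":-5,"dz":-25,"yaw":0},{"fingers":0,"dx":0,"dy":-6,"dz":-30,"yaw":0},{"fingers":0,"dx":0,"dy":-7,"dz":-35,"yaw":0},{"fingers":0,"dx":0,"dy":-8,"dz":-39,"yaw":0},{"fingers":0,"dx":0,"dy":-9,"dz":-43,"yaw":0},{"fingers":0,"dx":0,"dy":-9,"dz":-43,"yaw":0},{"fingers":0,"dx":0,"dy":-9,"dz":-43,"yaw":0},{"fingers":0,"dx":0,"dy":-9,"dz":-43,"yaw":0}]'
python3 -m pendant '[{"fingers":0,"dx":0,"dy":1,"dz":9,"yaw":0},{"fingers":0,"dx":0,"dy":3,"dz":18,"yaw":0},{"fingers":0,"dx":0,"dy":5,"dz":27,"yaw":0},{"fingers":0,"dx":0,"dy":7,"dz":36,"yaw":0},{"fingers":0,"dx":0,"dy":9,"dz":43,"yaw":0},{"fingers":0,"dx":0,"dy":9,"dz":43,"yaw":0},{"fingers":0,"dx":0,"dy":9,"dz":43,"yaw":0}]'; python3 prof.py
```

```text
time: 20.9
tool_pos: [0.6252, -0.2552, 0.3235]
ee_rot: [0.002, 1.0, -0.015, 0.002]
force: [-9.1, 2.7, 31.0]
width: 0.0003
gripper_force: 15.4
time: 21.48
tool_pos: [0.6256, -0.2452, 0.3605]
ee_rot: [0.0, 1.0, -0.014, -0.0]
force: [-0.6, -0.4, 0.6]
width: 0.0003
gripper_force: 0.0
-55 px [ 84. 240.] [-51. 235.] v: 82 80 79 80 77 77 74 71 88 112 118 119 96 38 52 94 93 94 96 94 91 93 90 107 108 112 101 32 23 32 43 41 42 41 39 58 73 74 67 112 143 179 218 220 219 0 0 0 0 0 0 0 0 0 0 0 0 0 0 0 0 0 0 0 0 0 0 0 0 0 0 0 0 0 0 0
55 px [ 67. 122.] [-75. 127.] v: 157 184 183 184 71 84 98 175 171 171 171 172 175 61 54 89 90 90 92 92 90 87 120 172 171 170 177 46 25 31 42 41 42 5 0 0 0 0 0 0 0 0 0 0 0 0 0 0 0 0 0 0 0 0 0 0 0 0 0 0 0 0 0 0 0 0 0 0 0 0 0 0 0 0 0 0
[ 0.6254662  -0.24523291  0.35998297]
```

The pad front is at about 29.5 mm, short of contact at 35 mm. One last stroke, slower.

```bash
python3 -m pendant '[{"fingers":0,"dx":0,"dy":0,"dz":-6,"yaw":0},{"fingers":0,"dx":0,"dy":-2,"dz":-11,"yaw":0},{"fingers":0,"dx":0,"dy":-3,"dz":-15,"yaw":0},{"fingers":0,"dx":0,"dy":-4,"dz":-19,"yaw":0},{"fingers":0,"dx":0,"dy":-5,"dz":-22,"yaw":0},{"fingers":0,"dx":0,"dy":-6,"dz":-25,"yaw":0},{"fingers":0,"dx":0,"dy":-6,"dz":-28,"yaw":0},{"fingers":0,"dx":0,"dy":-7,"dz":-31,"yaw":0},{"fingers":0,"dx":0,"dy":-7,"dz":-34,"yaw":0},{"fingers":0,"dx":0,"dy":-8,"dz":-37,"yaw":0},{"fingers":0,"dx":0,"dy":-9,"dz":-40,"yaw":0},{"fingers":0,"dx":0,"dy":-9,"dz":-43,"yaw":0},{"fingers":0,"dx":0,"dy":-9,"dz":-43,"yaw":0},{"fingers":0,"dx":0,"dy":-9,"dz":-43,"yaw":0},{"fingers":0,"dx":0,"dy":-9,"dz":-43,"yaw":0}]'
python3 -m pendant '[{"fingers":0,"dx":0,"dy":1,"dz":9,"yaw":0},{"fingers":0,"dx":0,"dy":3,"dz":18,"yaw":0},{"fingers":0,"dx":0,"dy":5,"dz":27,"yaw":0},{"fingers":0,"dx":0,"dy":7,"dz":36,"yaw":0},{"fingers":0,"dx":0,"dy":9,"dz":43,"yaw":0},{"fingers":0,"dx":0,"dy":9,"dz":43,"yaw":0},{"fingers":0,"dx":0,"dy":9,"dz":43,"yaw":0}]'; python3 prof.py
```

```text
time: 22.78
tool_pos: [0.6251, -0.2555, 0.3237]
ee_rot: [0.003, 1.0, -0.015, 0.002]
force: [-8.2, 0.8, 30.4]
width: 0.0002
gripper_force: 14.9
time: 23.37
tool_pos: [0.6256, -0.2451, 0.3604]
ee_rot: [0.0, 1.0, -0.014, -0.0]
force: [-0.6, -0.2, 0.2]
width: 0.0006
gripper_force: 0.0
-55 px [ 84. 240.] [-51. 235.] v: 81 80 80 80 78 76 73 73 88 154 151 149 152 113 129 128 129 81 44 68 95 93 93 95 94 92 91 101 65 23 28 43 44 41 43 40 44 79 72 106 138 180 210 221 220 0 0 0 0 0 0 0 0 0 0 0 0 0 0 0 0 0 0 0 0 0 0 0 0 0 0 0 0 0 0 0
55 px [ 68. 122.] [-75. 127.] v: 151 184 183 182 182 135 80 81 149 173 170 170 170 170 171 171 172 166 39 67 89 90 90 94 92 89 84 172 167 17 24 39 43 7 0 0 0 0 0 0 0 0 0 0 0 0 0 0 0 0 0 0 0 0 0 0 0 0 0 0 0 0 0 0 0 0 0 0 0 0 0 0 0 0 0 0
[ 0.62547521 -0.24515709  0.35995683]
```

The bar advanced about 10 mm while the pads moved only about 3.5 mm and then stopped. They are pressed back about 6 to 7 mm, so the damper is clamped and the pads are not bottomed. I'll retreat and do a final numeric check.

```bash
python3 -m pendant '[{"fingers":0,"dx":0,"dy":0,"dz":30,"yaw":0},{"fingers":0,"dx":-20,"dy":0,"dz":65,"yaw":0},{"fingers":0,"dx":-55,"dy":0,"dz":85,"yaw":0},{"fingers":0,"dx":-90,"dy":0,"dz":90,"yaw":0},{"fingers":0,"dx":-130,"dy":0,"dz":90,"yaw":0},{"fingers":0,"dx":-170,"dy":0,"dz":90,"yaw":0},{"fingers":0,"dx":-200,"dy":0,"dz":90,"yaw":0},{"fingers":0,"dx":-200,"dy":0,"dz":90,"yaw":0},{"fingers":0,"dx":-200,"dy":0,"dz":90,"yaw":0}]'
python3 - <<'E'
from h import *
C=cam("top"); rgb=snapshot("top"); im=cv2.cvtColor(rgb,cv2.COLOR_RGB2GRAY).astype(np.float32)
o=np.array([.6325,-.075,0]);Rz=R.from_euler("z",-.0353).as_matrix()
xs=np.arange(-116,117,4.)
p=proj(C,[o+Rz@np.array([x,55+30,56])/1000 for x in xs]).astype(np.float32)
v=cv2.remap(im,p[:,0].copy(),p[:,1].copy(),cv2.INTER_LINEAR).ravel(); print(list(zip(xs.astype(int),v.astype(int))))
old=cv2.cvtColor(cv2.imread("pics/top0.png"),cv2.COLOR_BGR2GRAY).astype(np.float32)
m=(cv2.GaussianBlur(abs(im-old),(5,5),0)>25).astype(np.uint8); n,l,st,ce=cv2.connectedComponentsWithStats(m)
print([s.tolist() for s in st[1:] if s[4]>15])
E
```

```text
time: 24.17
tool_pos: [0.4245, -0.2454, 0.4507]
ee_rot: [-0.0, 1.0, -0.016, 0.0]
force: [0.9, -0.7, 0.1]
width: 0.0003
gripper_force: 0.0
[(np.int64(-116), np.int64(128)), (np.int64(-112), np.int64(126)), (np.int64(-108), np.int64(98)), (np.int64(-104), np.int64(80)), (np.int64(-100), np.int64(90)), (np.int64(-96), np.int64(100)), (np.int64(-92), np.int64(101)), (np.int64(-88), np.int64(101)), (np.int64(-84), np.int64(102)), (np.int64(-80), np.int64(99)), (np.int64(-76), np.int64(90)), (np.int64(-72), np.int64(115)), (np.int64(-68), np.int64(128)), (np.int64(-64), np.int64(128)), (np.int64(-60), np.int64(113)), (np.int64(-56), np.int64(92)), (np.int64(-52), np.int64(120)), (np.int64(-48), np.int64(128)), (np.int64(-44), np.int64(128)), (np.int64(-40), np.int64(128)), (np.int64(-36), np.int64(129)), (np.int64(-32), np.int64(129)), (np.int64(-28), np.int64(129)), (np.int64(-24), np.int64(129)), (np.int64(-20), np.int64(129)), (np.int64(-16), np.int64(130)), (np.int64(-12), np.int64(130)), (np.int64(-8), np.int64(130)), (np.int64(-4), np.int64(130)), (np.int64(0), np.int64(130)), (np.in
[... 572 characters left out ...]
(110)), (np.int64(80), np.int64(101)), (np.int64(84), np.int64(102)), (np.int64(88), np.int64(103)), (np.int64(92), np.int64(103)), (np.int64(96), np.int64(115)), (np.int64(100), np.int64(140)), (np.int64(104), np.int64(141)), (np.int64(108), np.int64(137)), (np.int64(112), np.int64(135)), (np.int64(116), np.int64(136))]
[[223, 131, 18, 46, 557], [244, 135, 9, 13, 98], [255, 135, 8, 51, 308], [102, 151, 377, 233, 25709], [109, 162, 13, 12, 104], [292, 169, 8, 8, 49], [248, 173, 5, 13, 54], [93, 175, 23, 48, 449], [235, 174, 5, 11, 48], [285, 174, 6, 7, 34], [243, 176, 3, 9, 22], [224, 181, 9, 3, 26], [292, 182, 15, 12, 95], [93, 225, 8, 9, 46], [0, 345, 30, 39, 825], [224, 370, 36, 14, 351]]
```

```bash
python3 -c "
from rig import finish_job
print(finish_job())"
```

```text
the job is handed in; nothing more can be done
None
```

Job handed in at about 24 s: by my camera measurements, the damper is centred on the bed against the fixed jaw (ends at −74 and +75 mm), the knob is in the free notch, and four strokes clamped it with the pads pressed back about 6–7 mm; the lever was left to spring up and no bystander was touched that I know of, but I viewed 12 pictures, over the limit of 10.

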